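# Vent and unscrew the sweet jar

## Task

Open the square glass sweet jar that is braced in the wooden stand: press the green vent button in the middle of its lid fully down and let it spring back, then unscrew the tight lid, stop turning as soon as its threads come free, and lift it off. Finish still gripping the lid, holding it level and clear of the jar, about three centimetres straight above the mouth; do not put it down or let go. The jar must stay upright and seated in its stand, and the other things on the trunk must be left where they are.

Things in the scene. Friction and masses are not known exactly. Their poses are not given: they have to be found in the camera images.
- lid_center (a point): centre (on the axis, half-way up) of the round ribbed brass-coloured screw lid, 61 mm in diameter, 20.5 mm high, about 80 g; z axis up along the lid's axis, x axis fixed in the lid (closed, 6 to 13 degrees clockwise of the jar's x). Closed, its lower edge stands 1.5 to 2 mm above the jar's flat square shoulder. It unscrews counter-clockwise seen from above; turning it takes roughly 0.2 to 0.5 N m
- vent (a joint): travel of the vent button in m: 0 up, 0.005 fully down; springs back by itself; needs 2 N to start and 4.3 N to be fully down
- vent_top (a point): centre of the top face of the green round vent button, 22 mm in diameter, in the middle of the lid; it stands 9 mm above the lid's top when up and 4 mm when fully down; its top lies 19.25 mm above the lid's centre when up
- jar_mouth (a point): centre of the top rim of the jar's glass neck; z axis up, x square to a side of the jar. The jar is loose, clear glass full of coloured sweets, about 0.55 kg, 70 x 70 mm square, 86 mm high to its flat shoulder; the neck, 41 mm in outer diameter, stands 16 mm above the shoulder. With the lid closed the rim is 4 mm above the lid's centre
- jar_thread (a point): middle of the three-start lug thread round the jar's neck, 51 mm over the threads, on the axis 7.5 mm below the rim. The lid keeps its height while it turns, comes free after 45 to 65 degrees and is then pushed up 3 mm by a sprung seal (about 10 N); past about 80 degrees it meets a stop. Until it comes free it cannot be lifted
- stand: wooden stand fixed to the trunk: foot 125 x 125 x 8 mm with a square socket 73.5 mm wide inside and 34 mm deep, 42 mm high in all, that keeps the jar from turning by more than about 3 degrees either way; the jar stands on the foot, 8 mm above the trunk's top. Origin: centre of the underside, z up
- pencil_box: bystander: closed wooden pencil box, 75 x 210 x 40 mm (x, y, z), origin at the centre of its underside
- mug: bystander: red ceramic mug, 80 mm in diameter and 92 mm high, handle at its +y, origin at the centre of its underside
- crayon_tub: bystander: orange plastic tub of crayons, 104 mm across the top, about 105 mm high with its crayons, origin at the centre of its underside
- lunchbox: bystander: closed aluminium lunchbox, 110 x 165 x 55 mm (x, y, z), origin at the centre of its underside
- glue_stick: bystander: standing glue stick with a blue cap, 29 mm in diameter and 90 mm high, origin at the centre of its underside
- stapler: bystander: red and black stapler, 35 x 110 x 48 mm (x, y, z), origin at the centre of its underside
Not all that is in view belongs to the job. Of the things that look like the part that bears lid_center, the middle-sized one is meant.

How it is judged:
On the way, in this order (a step that is already met when the one before it is completed fails the run):
1. the vent button is fully down while the lid is still closed (value of joint vent above 0.0042 m and z of lid_center in the frame of jar_mouth below -0.002 m), for 0.05 s.
2. the vent button has sprung back while the lid is still closed (value of joint vent below 0.001 m and z of lid_center in the frame of jar_mouth below -0.002 m), for 0.05 s.
3. the lid is unscrewed and lifted clear of the threads, held by the fingers (z of lid_center in the frame of jar_mouth above 0.006 m and horizontal distance between lid_center and jar_mouth below 0.03 m and contact force between the fingers and lid above 1 N), for 0.1 s.
At the end, for the whole second after the job is handed in: the fingers hold the lid still, level within 11 degrees, within 20 mm of straight above the mouth, its centre 18 to 70 mm above the rim (lower edge 8 to 60 mm), not touching the jar, vent button up; the jar is upright (6 degrees), lifted by less than 5 mm and within 10 mm of its stand's axis (z of lid_center in the frame of jar_mouth between 0.018 and 0.07 m and horizontal distance between lid_center and jar_mouth below 0.02 m and angle between lid_center's own z axis and vertical below 0.2 rad and contact force between the fingers and lid above 1 N and contact force between lid and jar below 0.05 N and linear speed of lid below 0.02 m/s and value of joint vent below 0.001 m and angle between jar_mouth's own z axis and vertical below 0.1 rad and z of jar_mouth in the frame of stand below 0.115 m and horizontal distance between jar_mouth and stand below 0.01 m); the arm keeps its last pose, push and grip.
It fails at once if the jar is pulled up out of its seat or tipped (z of jar_mouth in the frame of stand above 0.122 m or angle between jar_mouth's own z axis and vertical above 0.2 rad).
It fails at once if a bystander is moved by more than 20 mm (distance of any of pencil_box, mug, crayon_tub, lunchbox, glue_stick, stapler from where it was at the start of the episode above 0.02 m).
It fails at once if the lid is turned on far past the point where its threads come free (angle between the x axis of lid_center and the x axis of jar_mouth, either way round above 1.5 rad).
It also fails if it takes over 51 s, if anything falls off the work surface, if the arm or the gripper's body presses on something with over 40 N, if the wrist force passes 120 N, or if a joint passes its speed limit or range.

## Robot

A 7-joint arm with a two-finger parallel gripper is mounted at the origin on the work surface. World frame = base frame: x ahead of the robot, y to its left, z up, the work surface at z = 0. Lengths are in m, angles in rad, forces in N, time in s.
With the tool pointing down it reaches from about 0.4 to 0.85 m from the base axis. Payload 10.4 kg.
Tool frame: the origin (TCP) lies midway between the tips of the shut fingers; the grasp point (between the pads) lies 19 mm behind it; z points along the fingers, y is the line along which they close (so a half turn about z gives the same grasp; the last joint's range is limited). The gripper opens to 87 mm and grips with 3 to 60 N. Pads are 19 mm wide; open, the fingers measure 117 mm over their backs; the gripper's body (75 mm by 190 mm) begins 51 mm behind the grasp point.
Start: joints at [1.271, 0.332, -0.065, 1.46, 0.022, 1.35, -0.088], TCP at [0.171, -0.601, 0.223] pointing down, gripper open.
Joint ranges: [-2.6, 2.6], [-0.5, 2.12], [-1.47, 1.34], [0.16, 2.42], [-1.27, 4.41], [0.06, 2.06], [-2.6, 2.6]. Speed limits (rad/s): [2.22, 2.22, 2.79, 2.79, 3.14, 3.14, 3.14].

## Interface

Orientations are given as a unit quaternion [x, y, z, w].
In Python, from bench import r gives the robot as it stands.
- The arm moves only by the tool arm_command, never from a script. Its argument "moves" is one flat list of numbers, 4 for each row, row after row: the shift along the tool's x, y, z in cm, then the turn about the tool's z in degrees. A call has 1 to 12 rows; each row shifts and turns the commanded pose from where the row before left it, along the tool's axes as they then stand; what a row does not reach is not made up. A row lasts 1/12 s, in which the tool goes at most 41.7 mm and 7.16 degrees, less where a joint would pass 70% of its speed; a pose out of reach is approached as far as the arm can. A call with a gripper value outside its range is refused whole. "fingers" is the opening in per cent of the stroke, from 0 (shut) to 100 (fully open), set as the call begins (left out, the last holds). The fingers move at their own pace and stop on an object; "squeeze" is the grip in N (left out, the last holds). Time passes only in rows, so rows that do not move let the fingers close. It gives the time, the measured TCP pose, the force, the opening and the grip force at its end, in the units of the state.
- r.read_state(): the state, without advancing time (a new reading comes with each control period).
- r.camera(name): name is "side" or "top" or "wrist"; returns the picture (480x640x3 uint8, red, green, blue); there is no depth.
- r.camera_info(name): a dict with "fx", "fy", "cx", "cy" (pixels), "origin" and "attitude" of the camera in the world. Camera axes: x right, y up, looking along -z (the intrinsics and any distortion apply to the point x, -y, -z); pixel columns grow to the right and rows downward; lengths in m; the calibration is good to about 2 mm. A picture is of the moment at which its call begins: read the wrist's pose just before it. camera_info takes no time and is no camera call; for the wrist camera it gives the pose at the moment of the call.
- r.close_job(): hands the job in; it is judged then, once.
The state is a dict: "time": time; "joint_positions": joint angles; "joint_vel": joint speeds; "joint_torque": joint torques, N m; "ee_pos": TCP position; "eef_rot": TCP orientation; "ft_force": force on the tool from outside, world axes, zero at the start; "torque": the same for the moment, N m; "width": finger opening in m; "grip_force": force on a finger pad.
Only numpy, scipy, OpenCV 4.12 (cv2) and the standard library are available. Lean on these libraries where they do the work, as an engineer would, in place of code of your own. Each camera call takes 0.05 s, during which the arm holds its last target. There are 200 camera calls.

## Working session

There is one attempt and no reset: what is moved stays moved. The work goes in short steps, Python scripts to look and compute and a tool call to move; the robot and the scene stay as the last step left them, time stands still between calls to the robot, and variables do not carry over. Pictures are saved under pics/ and viewed, at most 10 in all, crops included, and the job is handed in when it is done.

Besides the shell and the picture viewer there is one more tool, called after ">>>" in YAML: its name, and indented under it one key for each argument. arm_command: Moves the arm, as the interface text tells. Its arguments: {"type":"object","properties":{"moves":{"type":"array"},"fingers":{"type":"number"},"squeeze":{"type":"number"}},"required":["moves"]}

```bash
mkdir -p pics; ls
python3 - <<'E'
from bench import r
import cv2
s=r.read_state();print(s['time'],s['ee_pos'],s['eef_rot'],s['width'])
for n in ['top','side']:
    print(n,r.camera_info(n)); cv2.imwrite(f'pics/{n}0.png',r.camera(n)[:,:,::-1])
E
```

```text
pics
0.0 [ 0.17067438 -0.60085842  0.22175521] [ 9.90437788e-01  1.37958313e-01 -1.47974188e-04 -6.86101374e-04] 0.08704051919345734
top {'fx': 530.7637138980114, 'fy': 530.7637138980114, 'cx': 324.5508805619521, 'cy': 237.24717432018628, 'origin': array([ 0.38918985, -0.01417915,  1.09987902]), 'attitude': array([-0.05569895,  0.0713407 ,  0.71208678, -0.69623311])}
side {'fx': 512.7214024566192, 'fy': 512.7214024566192, 'cx': 322.7049738990323, 'cy': 239.40972353074702, 'origin': array([0.15800077, 0.60189795, 0.87538422]), 'attitude': array([-0.10774157,  0.35588591,  0.88721031, -0.27312056])}
```

View pics/top0.png

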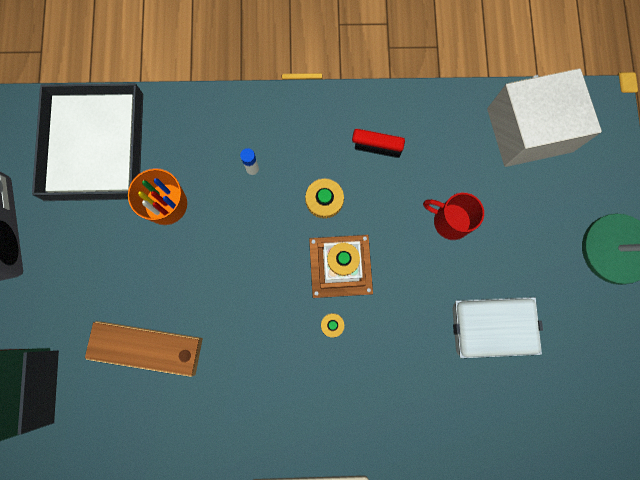

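View pics/side0.png

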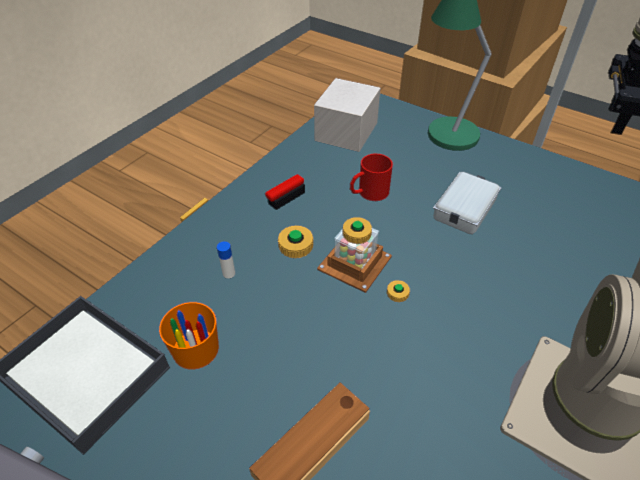

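Lookalikes: the large lid on the table at top (325,197), the lid on the jar at (343,259) and the small lid at (333,325). The one on the braced jar is the middle-sized, so I choose it. In the side view it is at (357,229).

```bash
cat > h.py <<'E'
import numpy as np,cv2
from scipy.spatial.transform import Rotation as R
from bench import r
def ray(i,u,v):
    d=np.array([(u-i['cx'])/i['fx'],-(v-i['cy'])/i['fy'],-1.])
    return np.array(i['origin']),R.from_quat(i['attitude']).apply(d)
def onz(i,u,v,z):
    o,d=ray(i,u,v); return o+d*(z-o[2])/d[2]
def tri(rays):
    A=0;b=0
    for o,d in rays:
        d=d/np.linalg.norm(d);P=np.eye(3)-np.outer(d,d);A=A+P;b=b+P@o
    return np.linalg.solve(A,b)
def green(img,box):
    x0,y0,x1,y1=box; c=img[y0:y1,x0:x1].astype(int)
    m=((c[...,1]>c[...,0]+40)&(c[...,1]>c[...,2]+30)).astype(np.uint8)
    n,l,st,ce=cv2.connectedComponentsWithStats(m)
    k=1+np.argmax(st[1:,4]); return ce[k]+[x0,y0],st[k]
E
python3 - <<'E'
from h import *
rs=[]
T=cv2.imread('pics/top0.png');S=cv2.imread('pics/side0.png')
for n,im,b in [('top',T,(325,240,362,276)),('side',S,(340,215,375,245))]:
    c,st=green(im[:,:,::-1],b);i=r.camera_info(n);print(n,c,st,onz(i,*c,.123));rs.append(ray(i,*c))
print('tri',tri(rs))
a=cv2.resize(T[220:310,295:390],(0,0),fx=6,fy=6,interpolation=cv2.INTER_CUBIC)
cv2.imwrite('pics/crop1.png',a)
E
```

```text
top [343.47787611 257.45132743] [ 13  12  12  12 113] [ 0.52772366 -0.07232528  0.123     ]
side [357.22666667 225.09333333] [12  6 11  9 75] [ 0.52271063 -0.06833602  0.123     ]
tri [ 0.52713156 -0.07326032  0.11698032]
```

View pics/crop1.png

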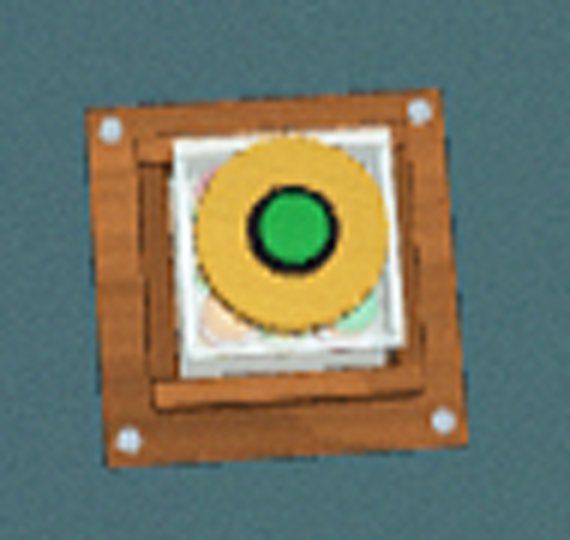

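Crop shows the jar in the stand with the middle-sized ribbed lid, button centre at crop (292,228) = full (343.7,258). The triangulated z of 0.117 roughly fits the expected 0.125 for the button top. Next I move to hover above it.

>>> arm_command:
  moves: [2,-1.7,0,0,2,-1.7,0,0,2,-1.7,0,0,2,-1.7,0,0,2,-1.7,0,0,2,-1.7,0,0,2,-1.7,0,0,2,-1.7,0,0,2,-1.7,0,0,2,-1.7,0,0,2,-1.7,0,0,2,-1.7,0,0]
  fingers: 100

```text
time: 1.1
ee_pos: [0.3463, -0.3381, 0.2223]
eef_rot: [0.99, 0.138, -0.0, -0.0]
ft_force: [0.6, -0.2, 0.8]
width: 0.0868
grip_force: 0.0
```

>>> arm_command:
  moves: [2,-1.7,0,0,2,-1.7,0,0,2,-1.7,0,0,2,-1.7,0,0,2,-1.7,0,0,2,-1.7,0,0,2,-1.7,0,0,2,-1.7,0,0,2,-1.7,0,0,2,-1.7,0,0,2,-1.7,0,0,0,0,0,0]

```text
time: 2.1
ee_pos: [0.5083, -0.0941, 0.2224]
eef_rot: [0.99, 0.141, 0.001, -0.001]
ft_force: [-0.4, 0.7, -0.5]
width: 0.0869
grip_force: 0.0
```

Run:
```python
from h import *
s=r.read_state();print(s['time'],s['ee_pos'],R.from_quat(s['eef_rot']).as_matrix().round(3),s['joint_positions'].round(3),s['ft_force'],s['torque'])
i=r.camera_info('wrist');print(i)
cv2.imwrite('pics/w1.png',r.camera('wrist')[:,:,::-1])
# stand yaw from top crop corners
t=r.camera_info('top')
P=[onz(t,295+u/6,220+v/6,.008)[:2] for u,v in [(87,107),(440,90),(467,440),(108,467)]]
print(np.round(P,4),np.mean(P,0))
for a,b in zip(P,P[1:]+P[:1]): d=b-a;print(np.linalg.norm(d),np.degrees(np.arctan2(d[1],d[0])))
```

```text
2.1 [ 0.50826519 -0.09407192  0.22238814] [[ 0.96   0.279  0.001]
 [ 0.279 -0.96   0.002]
 [ 0.001 -0.002 -1.   ]] [ 0.631  0.136 -0.578  1.719  0.075  1.309 -1.25 ] [-0.40845704  0.74099207 -0.52818846] [ 0.05821692  0.03261734 -0.00554892]
{'fx': 406.06589859762903, 'fy': 406.06589859762903, 'cx': 316.51420395263233, 'cy': 234.24492203066222, 'origin': array([ 0.57682283, -0.07469302,  0.38336226]), 'attitude': array([-0.10726287,  0.08106249, -0.59464384,  0.79266781])}
[[ 0.5869 -0.0094]
 [ 0.5904 -0.1328]
 [ 0.4683 -0.1373]
 [ 0.4619 -0.0141]] [ 0.52689207 -0.07339457]
0.12344246535554718 -88.38284835340795
0.12218241786205296 -177.89236460768413
0.12329107853939755 92.9675229214304
0.12508951125881967 2.181264262795603
```

View pics/w1.png

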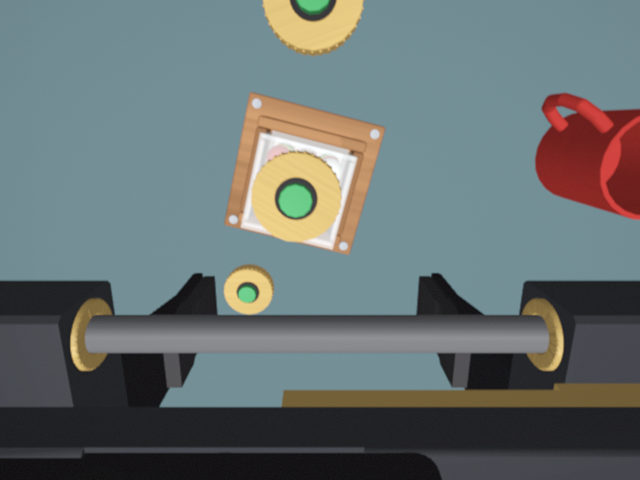

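Wrist view: jar lid button at (296,200), lid outline centre about (297,197), large lid at the top edge and small one at (247,292). Refine the position.

Run:
```python
from h import *
s=r.read_state();M=R.from_quat(s['eef_rot']).as_matrix()
im=cv2.imread('pics/w1.png');i=r.camera_info('wrist')
c,st=green(im[:,:,::-1],(262,165,330,235));print(c,st,onz(i,*c,.125))
t=r.camera_info('top');ct=(343.48,257.45)
print(onz(t,*ct,.125), 'tri',tri([ray(i,*c),ray(t,*ct)]))
p=onz(i,*c,.125);p2=onz(t,*ct,.125)
# lid outline by yellow
hsv=cv2.cvtColor(im[150:250,245:350],cv2.COLOR_BGR2HSV)
m=cv2.inRange(hsv,(20,100,120),(32,255,255));k=max(cv2.findContours(m,0,2)[0],key=cv2.contourArea)
e=cv2.fitEllipse(cv2.convexHull(k));u=e[0][0]+245,e[0][1]+150;print(e,onz(i,*u,.112))
for q in(p,p2,onz(i,*u,.112)): print('tool cm',(M.T@(q-s['ee_pos'])*100).round(2))
```

```text
[295.13804348 200.2076087 ] [ 16  18  35  35 920] [ 0.52510143 -0.0774838   0.125     ]
[ 0.52744244 -0.07221026  0.125     ] tri [ 0.52640116 -0.07472556  0.12909498]
((50.97658157348633, 46.07129669189453), (87.80487823486328, 89.49978637695312), 16.79237174987793) [ 0.52543119 -0.07729372  0.112     ]
tool cm [ 2.25 -1.33  9.73]
tool cm [ 2.62 -1.77  9.73]
tool cm [ 2.29 -1.34 11.03]
```

>>> arm_command:
  moves: [0.8,-0.5,1.4,0,0.8,-0.5,1.4,0,0.9,-0.6,1.4,0,0,0,1.4,0,0,0,1.2,0,0,0,1,0,0,0,0,0,0,0,0,0,0,0,0,0,0,0,0,0]
  fingers: 0
  squeeze: 10

```text
time: 2.98
ee_pos: [0.5266, -0.0775, 0.1454]
eef_rot: [0.99, 0.138, 0.001, 0.0]
ft_force: [0.2, 0.1, -0.4]
width: 0.0287
grip_force: 0.0
```

Run:
```python
from h import *
s=r.read_state();print(s['ee_pos'],s['ft_force'],s['width'])
cv2.imwrite('pics/w2.png',r.camera('wrist')[:,:,::-1])
```

```text
[ 0.52655223 -0.07749512  0.14542585] [ 0.22272061  0.12375407 -0.42298871] 0.02870248414622178
```

View pics/w2.png

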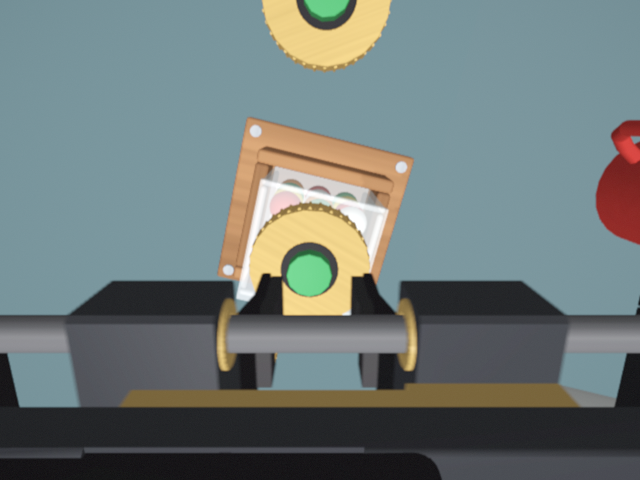

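Wrist view: fingers not yet shut, lid centre about (310,265), button (309,270), finger mid-plane at column 317. The lid therefore lies about 3 mm toward tool −y.

Run:
```python
from h import *
s=r.read_state();M=R.from_quat(s['eef_rot']).as_matrix();i=r.camera_info('wrist')
im=cv2.imread('pics/w2.png');c,st=green(im[:,:,::-1],(270,235,350,300));p=onz(i,309.5,270,.125)
print(c,st,p,s['ee_pos'],(M.T@(p-s['ee_pos'])*100).round(2))
print('camera in tool',M.T@(i['origin']-s['ee_pos']),(M.T@R.from_quat(i['attitude']).as_matrix()).round(3))
```

```text
[308.78839178 273.04353083] [  16   15   46   46 1654] [ 0.52912306 -0.0737037   0.125     ] [ 0.52656464 -0.07739364  0.14538892] [ 0.34 -0.29  2.04]
camera in tool [ 0.07143268  0.00026084 -0.16086081] [[ 0.     0.963  0.268]
 [ 1.     0.    -0.001]
 [-0.001  0.268 -0.963]]
```

>>> arm_command:
  moves: [0.25,-0.3,0.5,0,0,0,0.5,0,0,0,0.5,0,0,0,0,0,0,0,0,0,0,0,0,0,0,0,0,0]

```text
time: 3.62
ee_pos: [0.5278, -0.0737, 0.1297]
eef_rot: [0.99, 0.138, 0.0, 0.0]
ft_force: [-0.2, -0.3, 0.2]
width: 0.0005
grip_force: 0.0
```

>>> arm_command:
  moves: [0,0,0.2,0,0,0,0.2,0,0,0,0.2,0,0,0,0.1,0,0,0,0,0,0,0,0,0]

```text
time: 4.12
ee_pos: [0.5279, -0.0737, 0.1228]
eef_rot: [0.99, 0.138, 0.0, 0.0]
ft_force: [-0.1, -0.1, 3.8]
width: 0.0006
grip_force: 1.7
```

>>> arm_command:
  moves: [0,0,0.1,0,0,0,0.1,0,0,0,0,0,0,0,0,0]

```text
time: 4.45
ee_pos: [0.5279, -0.0737, 0.1208]
eef_rot: [0.99, 0.138, 0.0, 0.0]
ft_force: [-0.2, 0.4, 5.8]
width: 0.0004
grip_force: 2.7
```

>>> arm_command:
  moves: [0,0,0.1,0,0,0,0,0,0,0,0,0]

```text
time: 4.7
ee_pos: [0.528, -0.0737, 0.12]
eef_rot: [0.99, 0.138, 0.0, 0.0]
ft_force: [-2.1, -0.2, 8.0]
width: 0.0005
grip_force: 4.1
```

>>> arm_command:
  moves: [0,0,0.2,0,0,0,0,0,0,0,0,0]

```text
time: 4.95
ee_pos: [0.5281, -0.0737, 0.1188]
eef_rot: [0.99, 0.138, 0.0, 0.0]
ft_force: [-4.2, 0.0, 16.0]
width: 0.0005
grip_force: 7.8
```

Stiff stop at 16 N, so the button is down. Now release it and open.

>>> arm_command:
  moves: [0,0,-1,0,0,0,-2,0,0,0,-2,0,0,0,0,0,0,0,0,0,0,0,0,0,0,0,0,0,0,0,0,0,0,0,0,0,0,0,0,0]
  fingers: 100

```text
time: 5.78
ee_pos: [0.5275, -0.0736, 0.1671]
eef_rot: [0.99, 0.138, -0.0, -0.0]
ft_force: [0.3, -0.7, -0.6]
width: 0.0593
grip_force: 0.0
```

Run:
```python
from h import *
s=r.read_state();print(s['ee_pos'],s['ft_force'],s['width'],s['joint_positions'].round(2))
M=R.from_quat(s['eef_rot']).as_matrix();i=r.camera_info('wrist')
im=r.camera('wrist');cv2.imwrite('pics/w3.png',im[:,:,::-1])
c,st=green(im,(250,220,380,310));u=st[0]+250+st[2]/2-.5,st[1]+220+st[3]/2-.5
p=onz(i,*u,.1245);print(c,st,u,p,(M.T@(p-s['ee_pos'])*100).round(2))
```

```text
[ 0.52751431 -0.07361277  0.16712007] [ 0.28926534 -0.69595658 -0.63456216] 0.05933103624410424 [ 0.58  0.22 -0.59  1.75  0.13  1.21 -1.34]
[316.16145833 262.11904762] [  46   21   42   42 1344] (np.float64(316.5), np.float64(261.5)) [ 0.52752225 -0.07403433  0.1245    ] [-0.01  0.04  4.26]
```

View pics/w3.png

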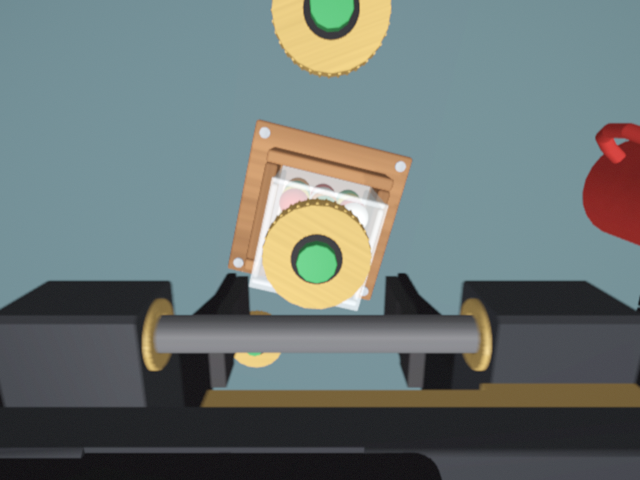

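Lid centred between the fingers (button at (316,262), mid-plane 317). The tool frame agrees within 0.5 mm. Finish opening and descend.

>>> arm_command:
  moves: [0,0,0,0,0,0,0,0,0,0,0,0,0,0,0,0,0,0,0,0,0,0,1,0,0,0,1.2,0,0,0,1.2,0,0,0,1.2,0,0,0,1,0,0,0,0.6,0,0,0,0.4,0]

```text
time: 6.83
ee_pos: [0.5272, -0.0735, 0.1002]
eef_rot: [0.99, 0.138, -0.001, -0.0]
ft_force: [-0.6, -0.5, 0.2]
width: 0.087
grip_force: 0.0
```

>>> arm_command:
  moves: [0,0,0.3,0,0,0,0,0,0,0,0,0,0,0,0,0,0,0,0,0,0,0,0,0,0,0,0,0,0,0,0,0,0,0,0,0]
  fingers: 0
  squeeze: 10

```text
time: 7.58
ee_pos: [0.528, -0.0734, 0.0989]
eef_rot: [0.99, 0.138, 0.0, 0.0]
ft_force: [-0.8, 2.5, 3.7]
width: 0.0616
grip_force: 10.0
```

>>> arm_command:
  moves: [0,0,0,0,0,0,0,0,0,0,0,0,0,0,0,0]
  squeeze: 50

```text
time: 7.92
ee_pos: [0.528, -0.0733, 0.0989]
eef_rot: [0.99, 0.138, 0.0, -0.0]
ft_force: [-1.7, 3.1, 5.7]
width: 0.0602
grip_force: 50.0
```

Run:
```python
from h import *
s=r.read_state();print(s['ee_pos'],s['ft_force'].round(1),s['torque'].round(2),s['width'],s['grip_force'],R.from_quat(s['eef_rot']).as_matrix().round(3)[:,0],s['joint_positions'].round(2))
```

```text
[ 0.52796168 -0.07331017  0.09892917] [-1.7  3.1  5.7] [ 0.59  0.28 -0.09] 0.06021215993805258 50.00168869737536 [0.962 0.273 0.001] [ 0.56  0.29 -0.58  1.83  0.18  1.07 -1.38]
```

>>> arm_command:
  moves: [0,0,0,-4,0,0,0,-4,0,0,0,-4,0,0,0,-4,0,0,0,-4,0,0,0,0]

```text
time: 8.42
ee_pos: [0.5282, -0.074, 0.0989]
eef_rot: [0.951, 0.309, 0.0, 0.0]
ft_force: [-0.9, -0.1, 4.5]
width: 0.0602
grip_force: 50.0
```

```bash
cat > st.py <<'E'
from h import *
s=r.read_state();x=R.from_quat(s['eef_rot']).as_matrix()[:,0]
print(s['time'],s['ee_pos'].round(4),s['ft_force'].round(1),s['torque'].round(2),s['width'].round(4),s['grip_force'].round(1),'yaw',np.degrees(np.arctan2(x[1],x[0])).round(1),'q7',s['joint_positions'][6].round(2))
E
python3 st.py
```

```text
Traceback (most recent call last):
  File "st.py", line 3, in <module>
    print(s['time'],s['ee_pos'].round(4),s['ft_force'].round(1),s['torque'].round(2),s['width'].round(4),s['grip_force'].round(1),'yaw',np.degrees(np.arctan2(x[1],x[0])).round(1),'q7',s['joint_positions'][6].round(2))
                                                                                     ^^^^^^^^^^^^^^^^
AttributeError: 'float' object has no attribute 'round'
```

```bash
sed -i "s/s\['width'\].round(4),s\['grip_force'\].round(1)/round(s['width'],4),round(s['grip_force'],1)/" st.py; python3 st.py
```

```text
8.4167 [ 0.5282 -0.074   0.0989] [-0.9 -0.1  4.5] [ 0.08 -0.08  0.19] 0.0602 50.0 yaw 36.0 q7 -1.04
```

>>> arm_command:
  moves: [0,0,0,-4,0,0,0,-4,0,0,0,-4,0,0,0,-4,0,0,0,0]

```text
time: 8.83
ee_pos: [0.5282, -0.074, 0.099]
eef_rot: [0.899, 0.438, 0.0, 0.0]
ft_force: [-0.1, -0.1, 5.4]
width: 0.0604
grip_force: 50.0
```

```bash
python3 st.py
```

```text
8.8333 [ 0.5282 -0.074   0.099 ] [-0.1 -0.1  5.4] [ 0.1  -0.05  0.09] 0.0604 50.0 yaw 51.9 q7 -0.78
```

>>> arm_command:
  moves: [0,0,0,-3,0,0,0,-3,0,0,0,-3]

```text
time: 9.08
ee_pos: [0.5282, -0.074, 0.099]
eef_rot: [0.862, 0.506, 0.0, 0.001]
ft_force: [1.4, -0.2, 5.3]
width: 0.0603
grip_force: 50.0
```

```bash
python3 st.py
```

```text
9.0833 [ 0.5282 -0.074   0.099 ] [ 1.4 -0.2  5.3] [ 0.07 -0.1  -0.16] 0.0603 50.0 yaw 60.8 q7 -0.63
```

>>> arm_command:
  moves: [0,0,0,-3,0,0,0,0,0,0,0,0]

```text
time: 9.33
ee_pos: [0.5282, -0.074, 0.0989]
eef_rot: [0.849, 0.528, 0.0, 0.001]
ft_force: [0.5, -0.4, 5.7]
width: 0.0599
grip_force: 50.0
```

```bash
python3 st.py
```

```text
9.3333 [ 0.5282 -0.074   0.0989] [ 0.5 -0.4  5.7] [ 0.02 -0.07  0.1 ] 0.0599 50.0 yaw 63.7 q7 -0.58
```

>>> arm_command:
  moves: [0,0,0,-3,0,0,0,-1,0,0,0,0]

```text
time: 9.58
ee_pos: [0.5282, -0.074, 0.099]
eef_rot: [0.83, 0.557, 0.0, 0.001]
ft_force: [1.0, 1.0, 6.0]
width: 0.0601
grip_force: 50.0
```

>>> arm_command:
  moves: [0,0,0,-3,0,0,0,-1,0,0,0,0]

```text
time: 9.83
ee_pos: [0.5283, -0.074, 0.0991]
eef_rot: [0.81, 0.586, 0.0, 0.001]
ft_force: [-0.2, 0.4, 7.1]
width: 0.0603
grip_force: 50.0
```

```bash
python3 st.py
```

```text
9.8333 [ 0.5283 -0.074   0.0991] [-0.2  0.4  7.1] [ 0.01 -0.03 -0.04] 0.0603 50.0 yaw 71.8 q7 -0.45
```

>>> arm_command:
  moves: [0,0,0,-3,0,0,0,0,0,0,0,0]

```text
time: 10.08
ee_pos: [0.5284, -0.0741, 0.0992]
eef_rot: [0.795, 0.607, 0.0, 0.001]
ft_force: [-0.1, 1.4, 6.7]
width: 0.06
grip_force: 50.0
```

>>> arm_command:
  moves: [0,0,0,-3,0,0,0,0,0,0,0,0]

```text
time: 10.33
ee_pos: [0.5284, -0.0741, 0.0992]
eef_rot: [0.779, 0.627, 0.0, 0.001]
ft_force: [-0.1, -0.4, 7.4]
width: 0.0602
grip_force: 50.0
```

```bash
python3 st.py
```

```text
10.3333 [ 0.5284 -0.0741  0.0992] [-0.1 -0.4  7.4] [-0.01 -0.01  0.11] 0.0602 50.0 yaw 77.7 q7 -0.35
```

>>> arm_command:
  moves: [0,0,-0.15,0,0,0,-0.15,0,0,0,0,0,0,0,0,0]

```text
time: 10.67
ee_pos: [0.5283, -0.074, 0.102]
eef_rot: [0.779, 0.628, 0.0, 0.001]
ft_force: [1.0, -1.3, 6.6]
width: 0.0603
grip_force: 50.0
```

```bash
python3 st.py
```

```text
10.6667 [ 0.5283 -0.074   0.102 ] [ 1.  -1.3  6.6] [-0.12 -0.21 -0.02] 0.0603 50.0 yaw 77.7 q7 -0.35
```

>>> arm_command:
  moves: [0,0,-0.2,0,0,0,-0.2,0,0,0,0,0,0,0,0,0]

```text
time: 11.0
ee_pos: [0.5274, -0.0737, 0.1052]
eef_rot: [0.778, 0.628, -0.0, -0.0]
ft_force: [-0.6, -0.7, -0.6]
width: 0.0602
grip_force: 50.0
```

Run:
```python
from h import *
import st
cv2.imwrite('pics/s2.png',cv2.resize(r.camera('side')[180:310,280:460,::-1],(0,0),fx=4,fy=4,interpolation=2))
```

```text
11.0 [ 0.5274 -0.0737  0.1052] [-0.6 -0.7 -0.6] [-0.05 -0.05  0.02] 0.0602 50.0 yaw 77.8 q7 -0.34
```

View pics/s2.png

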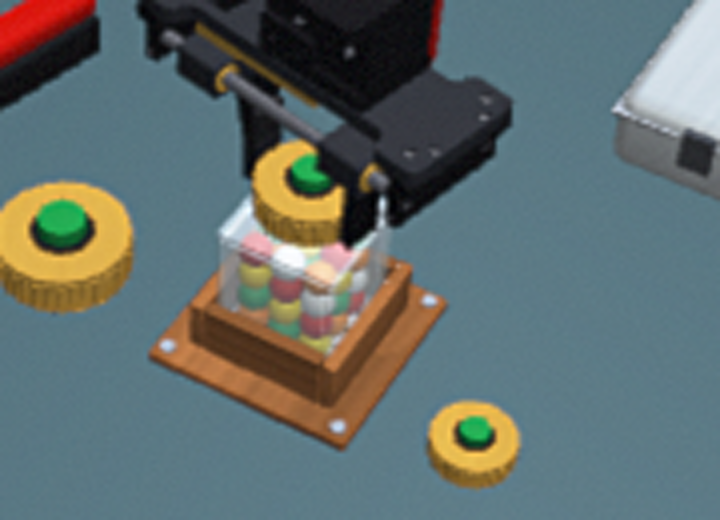

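The lid is free: force is only its own weight, −0.6 N. The side view shows the lid held at (300,190) over the jar, which is still in its stand. Now lift.

>>> arm_command:
  moves: [0,0,-0.5,0,0,0,-0.5,0,0,0,-0.6,0,0,0,-0.6,0,0,0,-0.6,0,0,0,-0.5,0,0,0,-0.3,0,0,0,0,0,0,0,0,0,0,0,0,0,0,0,0,0,0,0,0,0]

```text
time: 12.05
ee_pos: [0.5275, -0.0736, 0.1413]
eef_rot: [0.778, 0.628, -0.0, -0.0]
ft_force: [0.1, -0.8, -1.0]
width: 0.0602
grip_force: 50.0
```

Run:
```python
from h import *
import st
cv2.imwrite('pics/s3.png',cv2.resize(r.camera('side')[180:310,280:460,::-1],(0,0),fx=4,fy=4,interpolation=2))
```

```text
12.05 [ 0.5275 -0.0736  0.1413] [ 0.1 -0.8 -1. ] [-0.03 -0.    0.  ] 0.0602 50.0 yaw 77.9 q7 -0.32
```

View pics/s3.png

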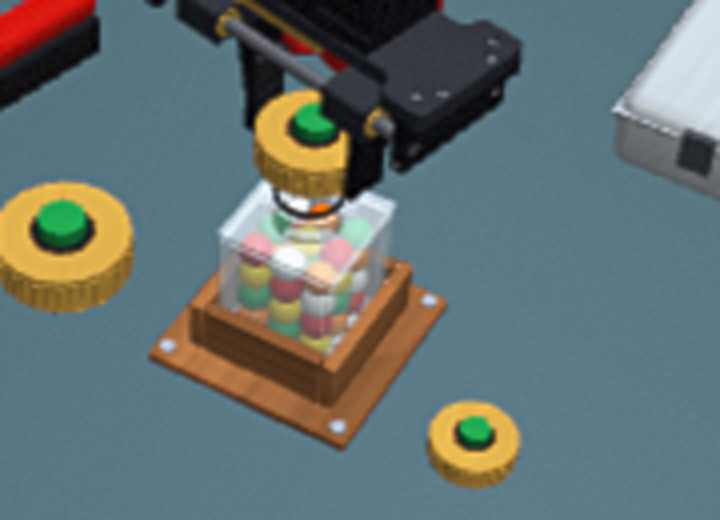

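The lid (305,140 in the crop) is held level above the open neck (310,205), its button is up, and the jar is seated and upright. Handing in.

```bash
python3 -c "
from bench import r
print(r.close_job())"
```

```text
the job is handed in; nothing more can be done
None
```

I pressed the vent button and let it spring back, then unscrewed the lid (about 62°) and lifted it off. It was handed in at 12 s, held level about 3 cm above the mouth with the jar still seated in its stand; no verdict came back.

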